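# Flip the red length stop down on the mitre-saw fence

## Robot

A 6-joint arm with a two-finger parallel gripper is mounted at the origin on the work surface. World frame = base frame: x ahead of the robot, y to its left, z up, the work surface at z = 0. Lengths are in m, angles in rad, forces in N, time in s.
With the tool pointing down it reaches from about 0.35 to 0.875 m from the base axis. Payload 4.2 kg.
Tool frame: the origin (TCP) lies at the very end of the fingers, on their centre line; the grasp point (between the pads) lies 19 mm behind it; z points along the fingers, y is the line along which they close (so a half turn about z gives the same grasp; the last joint's range is limited). The gripper opens to 85 mm and grips with 20 to 120 N. Pads are 22 mm wide; open, the fingers measure 114 mm over their backs; the gripper's body (76 mm by 85 mm) begins 54 mm behind the grasp point. The pads swing forward as they close: fully open they stand 13 mm farther back than shut.
Start: joints at [-1.018, 0.385, 0.008, 0, -1.194, -0.259], TCP at [0.181, -0.598, 0.231] pointing down, gripper open.
Joint ranges: [-3.14, 3.14], [-1.21, 2.06], [-1.07, 1.41], [-3.16, 2.05], [-2.99, -0.16], [-3.1, 3.1]. Speed limits (rad/s): [2.79, 2.79, 3.14, 3.14, 3.14, 3.14].

## Interface

Orientations are given as a 3x3 rotation matrix whose columns are the frame's x, y, z axes.
In Python, from plant import manip, eyes, finder gives the robot as it stands.
- The arm moves only by the tool play_rows, never from a script. Its argument "rows" is a list that holds one entry, the list of rows, each a list of 7 numbers: the shift along the world's x, y, z in m, then the turn, a rotation vector about the world's x, y, z in rad, then the opening, from 0 (shut) to 1 (fully open). A call has 1 to 20 rows; each row is the pose to reach, as a shift and turn from the pose commanded when the call began; what a row does not reach only later rows make up. A row lasts 1/10 s, in which the tool goes at most 50 mm and 8.59 degrees, less where a joint would pass 70% of its speed; a pose out of reach is approached as far as the arm can. A call with a gripper value outside its range is refused whole. The fingers move at their own pace and stop on an object; the grip force is fixed at half the most. Time passes only in rows, so rows that repeat a pose let the fingers close. It gives the time, the measured TCP pose, the force, the opening and the grip force at its end, in the units of the state.
- manip.read_state(): the state, without advancing time (a new reading comes with each control period).
- eyes.get_image(name): name is "side" or "top" or "wrist"; returns a dict with "color" (480x640x3 uint8, red, green, blue), "range_z" (480x640 float32, m along the optical axis (not along the pixel's ray), 0 where there is no reading), "fx", "fy", "cx", "cy" (pixels), "position" and "rotation" of the camera in the world. Camera axes: x right, y up, looking along -z (the intrinsics and any distortion apply to the point x, -y, -z); pixel columns grow to the right and rows downward; lengths in m; the calibration is good to about 2 mm. A picture is of the moment at which its call begins.
- manip.close_job(): hands the job in; it is judged then, once.
Trained networks look in the newest picture that a camera, given by its name, has taken for a name from the list of things; names that differ only in an ending like _2 or _b are one class to them, and where a whole thing is asked for, a point or a joint stands for the part that bears it (a point fixed in the world has none). Each returns a list of dicts, best first, with "score" (0 to 1); they miss things now and then, are a little off and sometimes report something else, mostly with a low value. They report only what shows in the picture. A call takes as long as a camera call.
- finder.boxes_of(name, camera): "centre" ([column, row] in pixels, amid what is visible of it).
The state is a dict: "clock": time; "joint_positions": joint angles; "joint_velocities": joint speeds; "joint_efforts": joint torques, N m; "tcp_pos": TCP position; "ee_rot": TCP orientation; "ft_force": force on the tool from outside, world axes, zero at the start; "wrist_torque": the same for the moment, N m; "width": finger opening in m; "gripper_force": force on a finger pad.
Only numpy, scipy, OpenCV 4.12 (cv2) and the standard library are available. Lean on these libraries where they do the work, as an engineer would, in place of code of your own. Each camera call takes 0.05 s, during which the arm holds its last target. There are 200 camera calls.

## Task

Get the saw station ready for the next cut: with your fingertips, gently tip the arm of the red flip stop over towards the robot so that it comes fully down onto its rest, then take the hand away. Leave the blue and yellow stops up, do not shift any stop along the fence (their lengths are set), and do not disturb anything else on the bench.

Things in the scene. Friction and masses are not known exactly. Their poses are not given: they have to be found in the camera images.
- red_stop: bracket of the flip stop with the red arm. Origin: centre of its underside, on the fence top, 130 mm above the bench; x away from the robot, y along the fence to the saw, z up. Aluminium, x -30 to 22, 46 wide, 28 mm high; black knob on top, 31 mm across, at x 10, up to z 41. Arm's hinge pin: along y, at x -20, z 18 mm. Clamped hand-tight: over 15 N along the fence shifts it
- red_arm (a joint): hinge angle of the red arm, rad: 0 = fully down on its rest (long leg level, pointing to the robot's side, foot hanging 7 mm clear of the wing), pi/2 = leg straight up, 1.95 = limit, leaning away from the robot. Starts up, 1.5 to 1.85. Slight drag holds it up; about 0.5 N at 50 mm from the pin moves it, and once below about 1.0 it drops to 0 by its own weight
- red_corner (a point): point on the red arm, an L of flat bar 24 wide, 8 mm thick: long leg reaches 70 mm from the pin, foot 70 mm at right angles (towards the robot when up). Point: 66 mm along the leg, mid-width, on its back face (the upper face when down), 4 mm off the pin's plane. Axes turn with the arm: -x from pin along leg, z out of that face
- blue_stop: bracket of the flip stop with the blue arm. Origin: centre of its underside, on the fence top, 130 mm above the bench; x away from the robot, y along the fence to the saw, z up. Aluminium, x -30 to 22, 46 wide, 28 mm high; black knob on top, 31 mm across, at x 10, up to z 41. Arm's hinge pin: along y, at x -20, z 18 mm. Clamped hand-tight: over 15 N along the fence shifts it
- blue_arm (a joint): hinge angle of the blue arm, rad: 0 = fully down on its rest (long leg level, pointing to the robot's side, foot hanging 7 mm clear of the wing), pi/2 = leg straight up, 1.95 = limit, leaning away from the robot. Starts up, 1.5 to 1.85. Slight drag holds it up; about 0.5 N at 50 mm from the pin moves it, and once below about 1.0 it drops to 0 by its own weight
- blue_corner (a point): point on the blue arm, an L of flat bar 24 wide, 8 mm thick: long leg reaches 70 mm from the pin, foot 70 mm at right angles (towards the robot when up). Point: 66 mm along the leg, mid-width, on its back face (the upper face when down), 4 mm off the pin's plane. Axes turn with the arm: -x from pin along leg, z out of that face
- yellow_stop: bracket of the flip stop with the yellow arm. Origin: centre of its underside, on the fence top, 130 mm above the bench; x away from the robot, y along the fence to the saw, z up. Aluminium, x -30 to 22, 46 wide, 28 mm high; black knob on top, 31 mm across, at x 10, up to z 41. Arm's hinge pin: along y, at x -20, z 18 mm. Clamped hand-tight: over 15 N along the fence shifts it
- yellow_arm (a joint): hinge angle of the yellow arm, rad: 0 = fully down on its rest (long leg level, pointing to the robot's side, foot hanging 7 mm clear of the wing), pi/2 = leg straight up, 1.95 = limit, leaning away from the robot. Starts up, 1.5 to 1.85. Slight drag holds it up; about 0.5 N at 50 mm from the pin moves it, and once below about 1.0 it drops to 0 by its own weight
- yellow_corner (a point): point on the yellow arm, an L of flat bar 24 wide, 8 mm thick: long leg reaches 70 mm from the pin, foot 70 mm at right angles (towards the robot when up). Point: 66 mm along the leg, mid-width, on its back face (the upper face when down), 4 mm off the pin's plane. Axes turn with the arm: -x from pin along leg, z out of that face
- station: fixed wing on the saw's right: box with white top, 190 x 760 mm, 75 mm high, and a wooden fence 35 mm thick, 55 mm above the top. Origin: on the bench under the fence's front face, 80 mm nearer the saw than mid-wing; x away from the robot, y along the fence to the saw. Saw (300 mm high) stands from y 310 mm on; stops at y -280 to 120, 110 mm or more apart
- offcut: loose piece of pale wood, 64 x 100 x 19 mm, lying on the wing near the saw; origin centre of underside
- try_square: loose try square lying on the far end of the wing from the saw, dark wooden stock 22 x 95 x 18 mm and steel blade 75 x 38 mm; origin on its underside, between stock and blade
- tape: loose orange tape measure, 76 x 36 x 60 mm, standing on the bench behind the fence; origin centre of underside
- pencil: loose green flat carpenter's pencil, 180 x 14 x 8 mm along its x, lying along the front edge of the wing; origin under its middle
- glue: loose white glue bottle with green label and orange nozzle, 68 mm across, 182 mm high, standing on the bench behind the fence; origin centre of underside
- clamp: loose blue and black bar clamp lying on the bench behind the fence, 300 mm long along its y, 30 mm high; origin under the middle of its bar

How it is judged:
By the outcome, as a careful person would: the job done as asked, in the order asked, and still so for the second after the job is handed in, with the robot touching nothing.
It also fails if it takes over 29 s, if anything falls off the work surface, if the arm or the gripper's body presses on something with over 40 N, if the wrist force passes 120 N, or if a joint passes its speed limit or range.

## Working session

There is one attempt and no reset: what is moved stays moved. The work goes in short steps, Python scripts to look and compute and a tool call to move; the robot and the scene stay as the last step left them, time stands still between calls to the robot, and variables do not carry over. Pictures are saved under pics/ and viewed, at most 10 in all, crops included, and the job is handed in when it is done.

Besides the shell and the picture viewer there is one more tool, called by a JSON object that holds its "op" and its "data". play_rows: Moves the arm, as the interface text tells. Its arguments: {"type":"object","properties":{"rows":{"type":"array","items":{"type":"array","items":{"type":"array","items":{"type":"number"}}}}},"required":["rows"]}

```bash
mkdir -p pics; cat > h.py <<'E'
from plant import manip, eyes, finder
import numpy as np, cv2
def world(im,u,v,d=None):
    if d is None: d=im["range_z"][int(round(v)),int(round(u))]
    p=np.array([(u-im["cx"])/im["fx"]*d,-(v-im["cy"])/im["fy"]*d,-d])
    return np.array(im["position"])+np.array(im["rotation"])@p
def save(im,n): cv2.imwrite("pics/"+n,im["color"][:,:,::-1])
E
python3 - <<'E'
from h import *
np.set_printoptions(precision=3,suppress=True)
ims={}
for c in ("side","top"):
    im=ims[c]=eyes.get_image(c); print(c,im["position"],im["rotation"],im["fx"],[k for k in im])
    for n in ("red_stop","red_arm","blue_stop","blue_arm","yellow_stop","yellow_arm","station"):
        for r in finder.boxes_of(n,c)[:2]:
            u,v=r["centre"]; print(c,n,round(r["score"],2),np.round(r["centre"]),world(im,u,v))
    save(im,c+".png")
E
```

```text
side [0.446 0.617 0.896] [[-0.985  0.119 -0.127]
 [-0.174 -0.727  0.665]
 [-0.013  0.677  0.736]] 447.5699935953454 ['color', 'range_z', 'fx', 'fy', 'cx', 'cy', 'position', 'rotation']
side red_stop 0.98 [338. 273.] [0.507 0.057 0.17 ]
side red_stop 0.3 [350. 267.] [0.483 0.075 0.217]
side red_arm 0.78 [347. 266.] [0.49  0.073 0.217]
side blue_stop 0.89 [359. 218.] [ 0.487 -0.182  0.096]
side blue_arm 0.72 [364. 210.] [ 0.472 -0.085  0.221]
side yellow_stop 0.65 [364. 175.] [ 0.488 -0.264  0.169]
side yellow_arm 0.78 [372. 158.] [ 0.472 -0.267  0.219]
side yellow_arm 0.33 [366. 357.] [0.431 0.193 0.095]
top [ 0.46  -0.065  1.35 ] [[-0.016  0.995 -0.101]
 [-1.    -0.017 -0.01 ]
 [-0.012  0.101  0.995]] 538.7942031402581 ['color', 'range_z', 'fx', 'fy', 'cx', 'cy', 'position', 'rotation']
top red_stop 0.84 [262. 286.] [0.489 0.055 0.221]
top red_arm 0.61 [258. 290.] [0.48  0.062 0.222]
top blue_stop 0.79 [330. 283.] [ 0.493 -0.089  0.218]
top blue_stop 0.6 [332. 297.] [ 0.464 -0.093  0.22 ]
top blue_arm 0.96 [332. 297.] [ 0.463 -0.093  0.22 ]
top blue_arm 0.34 [419. 293.] [ 0.469 -0.272  0.228]
top yellow_stop 0.56 [415. 284.] [ 0.488 -0.265  0.22 ]
top yellow_stop 0.35 [259. 288.] [0.485 0.06  0.224]
top yellow_arm 0.96 [419. 293.] [ 0.469 -0.272  0.228]
top yellow_arm 0.17 [260. 293.] [0.475 0.058 0.225]
top station 0.87 [346. 294.] [ 0.469 -0.129  0.074]
top station 0.61 [348. 200.] [ 0.698 -0.14   0.061]
```

View pics/side.png

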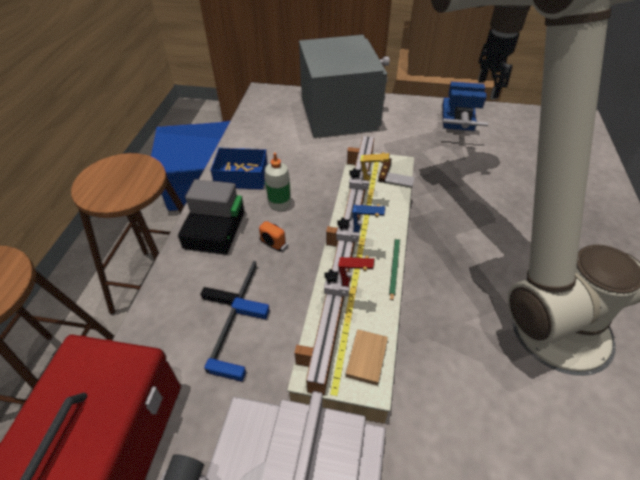

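View pics/top.png

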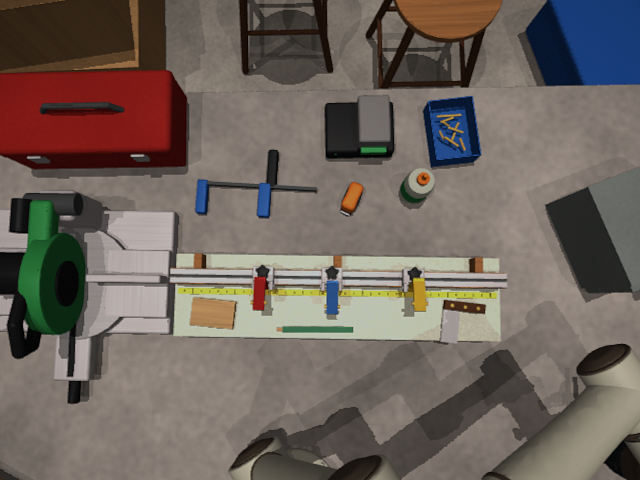

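```bash
python3 - <<'E'
from h import *
np.set_printoptions(precision=3,suppress=True)
for c in ("top","side"):
    im=eyes.get_image(c)
    h=cv2.cvtColor(im["color"],cv2.COLOR_RGB2HSV).astype(int)
    v,u=np.nonzero(im["range_z"]>0)
    d=im["range_z"][v,u]
    P=np.array(im["position"])+np.stack([(u-im["cx"])/im["fx"]*d,-(v-im["cy"])/im["fy"]*d,-d],1)@np.array(im["rotation"]).T
    H=h[v,u]
    w=(P[:,0]>.35)&(P[:,0]<.65)&(P[:,1]>-.4)&(P[:,1]<.2)&(P[:,2]>.15)&(H[:,1]>120)&(H[:,2]>60)
    for n,a in (("red",(H[:,0]<8)|(H[:,0]>172)),("blue",(H[:,0]>95)&(H[:,0]<130)),("yel",(H[:,0]>20)&(H[:,0]<35))):
        Q=P[w&a]; print(c,n,len(Q)); 
        if len(Q): print(np.percentile(Q,[2,10,50,90,98],axis=0))
        T=Q[Q[:,2]>.21]
        if len(T)>20: print(" top", cv2.minAreaRect((T[:,:2]*1000).astype(np.float32)))
E
```

```text
top red 368
[[0.441 0.05  0.174]
 [0.447 0.052 0.216]
 [0.476 0.06  0.222]
 [0.502 0.07  0.228]
 [0.508 0.072 0.231]]
 top ((474.7445983886719, 60.93859100341797), (22.23581314086914, 66.8749008178711), 88.62958526611328)
top blue 352
[[ 0.431 -0.103  0.215]
 [ 0.437 -0.1    0.217]
 [ 0.464 -0.092  0.221]
 [ 0.491 -0.083  0.225]
 [ 0.497 -0.081  0.227]]
 top ((463.89007568359375, -91.84331512451172), (21.08961296081543, 66.67232513427734), 88.69691467285156)
top yel 446
[[ 0.434 -0.284  0.154]
 [ 0.44  -0.281  0.21 ]
 [ 0.471 -0.27   0.223]
 [ 0.494 -0.261  0.229]
 [ 0.5    0.047  0.232]]
 top ((471.0671691894531, -103.98544311523438), (361.02288818359375, 66.66969299316406), 88.69151306152344)
side red 365
[[0.441 0.053 0.154]
 [0.448 0.055 0.211]
 [0.479 0.065 0.221]
 [0.5   0.074 0.226]
 [0.505 0.075 0.229]]
 top ((473.070556640625, 63.51865005493164), (24.650550842285156, 66.41936492919922), 88.37800598144531)
side blue 217
[[ 0.432 -0.098  0.214]
 [ 0.438 -0.096  0.216]
 [ 0.468 -0.087  0.22 ]
 [ 0.491 -0.079  0.223]
 [ 0.495 -0.077  0.225]]
 top ((464.141357421875, -87.30276489257812), (23.28446388244629, 65.60980224609375), 89.80743408203125)
side yel 199
[[ 0.435 -0.279  0.155]
 [ 0.441 -0.276  0.18 ]
 [ 0.472 -0.264  0.22 ]
 [ 0.492 -0.259  0.228]
 [ 0.497  0.073  0.23 ]]
 top ((454.8352966308594, -104.79405212402344), (64.53411865234375, 359.57757568359375), 3.8421146869659424)
```

The side view shows the red arm up at about (356,264), with its foot towards the robot. In the top view it is at (260,290), between the saw and the blue stop at (332,297), with free space behind it. The red leg is at y≈0.062, with its back face at x≈0.51.

```bash
python3 - <<'E'
from h import *
print(np.round(manip.read_state()["ee_rot"],3), manip.read_state()["clock"])
E
```

```text
[[-0.957 -0.29   0.   ]
 [-0.29   0.957 -0.   ]
 [-0.    -0.    -1.   ]] 0.9
```

{"op": "play_rows", "data": {"rows": [[[0, 0, 0.05, 0, 0, 0, 0], [0, 0.02, 0.1, 0, 0, 0, 0], [0.03, 0.06, 0.12, 0, 0, 0, 0], [0.05, 0.1, 0.12, 0, 0, 0, 0], [0.075, 0.14, 0.12, 0, 0, 0, 0], [0.1, 0.18, 0.12, 0, 0, 0, 0], [0.125, 0.22, 0.12, 0, 0, 0, 0], [0.15, 0.26, 0.12, 0, 0, 0, 0], [0.175, 0.3, 0.12, 0, 0, 0, 0], [0.2, 0.34, 0.12, 0, 0, 0, 0], [0.225, 0.38, 0.12, 0, 0, 0, 0], [0.25, 0.42, 0.12, 0, 0, 0, 0], [0.275, 0.46, 0.12, 0, 0, 0, 0], [0.3, 0.5, 0.12, 0, 0, 0, 0], [0.325, 0.54, 0.12, 0, 0, 0, 0], [0.35, 0.58, 0.12, 0, 0, 0, 0], [0.37, 0.62, 0.12, 0, 0, 0, 0], [0.375, 0.65, 0.12, 0, 0, 0, 0], [0.375, 0.66, 0.12, 0, 0, 0, 0], [0.375, 0.66, 0.12, 0, 0, 0, 0]]]}}

```text
clock: 2.9
tcp_pos: [0.5559, 0.0628, 0.351]
ee_rot: [[-0.957, -0.292, -0.001], [-0.292, 0.957, -0.0], [0.001, -0.0, -1.0]]
ft_force: [-0.7, -0.0, -0.1]
width: 0.0002
gripper_force: 0.0
```

{"op": "play_rows", "data": {"rows": [[[0, 0, 0, 0, 0, -0.1, 0], [0, 0, -0.02, 0, 0, -0.2, 0], [0, 0, -0.05, 0, 0, -0.295, 0], [0, 0, -0.08, 0, 0, -0.295, 0], [0, 0, -0.08, 0, 0, -0.295, 0]]]}}

```text
clock: 3.4
tcp_pos: [0.5531, 0.0597, 0.2676]
ee_rot: [[-1.0, 0.003, -0.009], [0.003, 1.0, -0.002], [0.009, -0.002, -1.0]]
ft_force: [-0.5, 0.4, -0.2]
width: -0.0004
gripper_force: 0.0
```

```bash
python3 - <<'E'
from h import *
np.set_printoptions(precision=3,suppress=True)
im=eyes.get_image("wrist"); save(im,"w1.png"); print(im["position"])
im=eyes.get_image("side"); cv2.imwrite("pics/s2.png",cv2.resize(im["color"][180:330,260:460,::-1],None,fx=4,fy=4))
E
```

```text
[0.472 0.06  0.411]
```

View pics/w1.png

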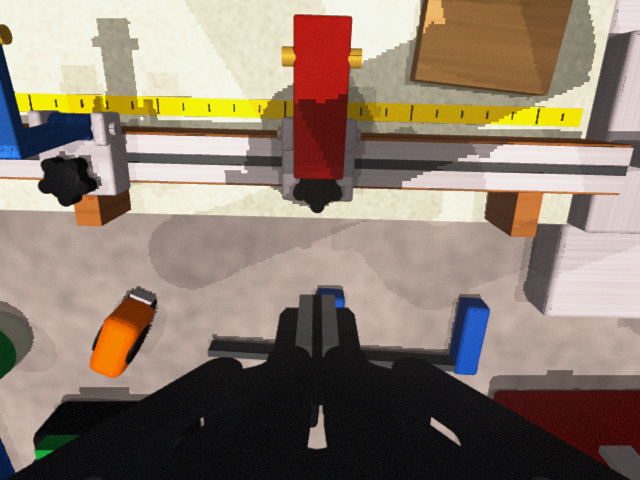

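View pics/s2.png

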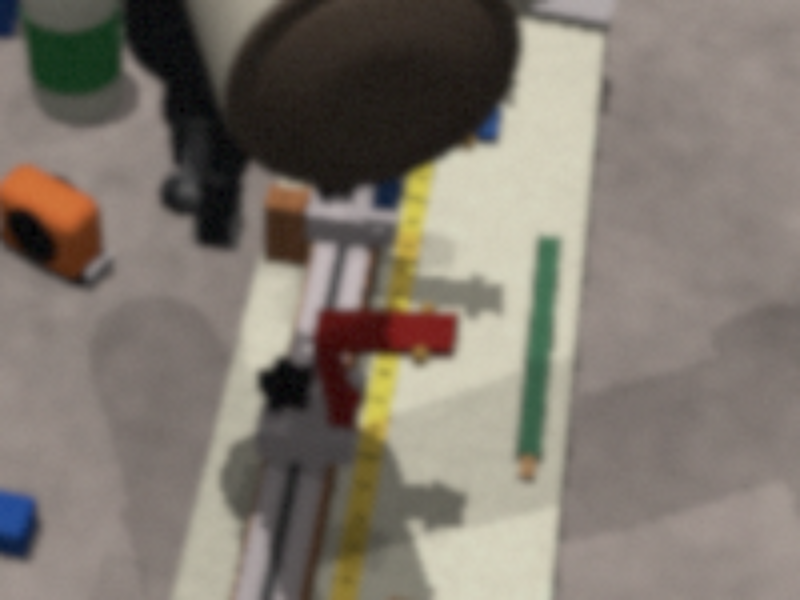

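The wrist view shows the shut fingers (column 318) directly behind the red leg (column 320), with clear space between. The side crop shows nothing touching. I'll lower behind the leg and push slowly.

{"op": "play_rows", "data": {"rows": [[[0, 0.001, -0.03, 0, 0, 0, 0], [0, 0.001, -0.06, 0, 0, 0, 0], [0, 0.001, -0.073, 0, 0, 0, 0], [-0.01, 0.001, -0.073, 0, 0, 0, 0], [-0.02, 0.001, -0.073, 0, 0, 0, 0], [-0.025, 0.001, -0.073, 0, 0, 0, 0], [-0.03, 0.001, -0.073, 0, 0, 0, 0], [-0.034, 0.001, -0.073, 0, 0, 0, 0], [-0.038, 0.001, -0.073, 0, 0, 0, 0], [-0.042, 0.001, -0.073, 0, 0, 0, 0], [-0.046, 0.001, -0.073, 0, 0, 0, 0], [-0.05, 0.001, -0.073, 0, 0, 0, 0], [-0.054, 0.001, -0.073, 0, 0, 0, 0], [-0.058, 0.001, -0.073, 0, 0, 0, 0], [-0.061, 0.001, -0.073, 0, 0, 0, 0], [-0.064, 0.001, -0.073, 0, 0, 0, 0], [-0.067, 0.001, -0.073, 0, 0, 0, 0], [-0.07, 0.001, -0.073, 0, 0, 0, 0]]]}}

```text
clock: 5.3
tcp_pos: [0.4857, 0.0628, 0.1983]
ee_rot: [[-1.0, 0.001, -0.0], [0.001, 1.0, -0.0], [0.0, -0.0, -1.0]]
ft_force: [-0.6, -0.8, -0.1]
width: 0.0002
gripper_force: 0.0
```

```bash
python3 - <<'E'
from h import *
im=eyes.get_image("wrist"); save(im,"w2.png")
E
```

```text
(no output)
```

View pics/w2.png

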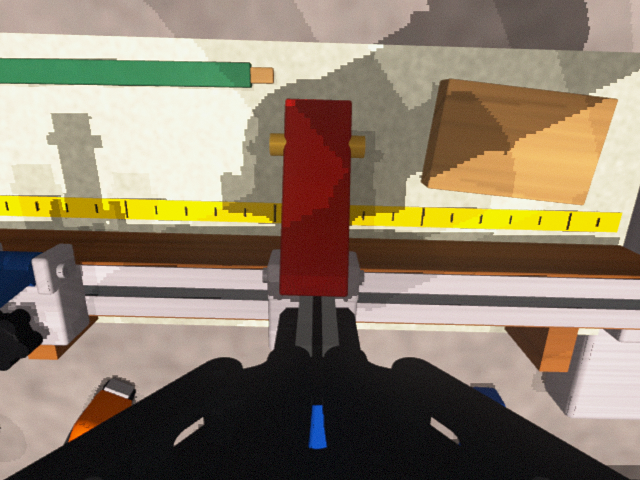

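The wrist picture shows the fingers centred on the red leg at (318,300), with the foot still raised. The arm is partly tipped, so I'll keep pushing.

{"op": "play_rows", "data": {"rows": [[[-0.004, 0, 0, 0, 0, 0, 0], [-0.008, 0, -0.002, 0, 0, 0, 0], [-0.012, 0, -0.004, 0, 0, 0, 0], [-0.016, 0, -0.006, 0, 0, 0, 0], [-0.02, 0, -0.008, 0, 0, 0, 0], [-0.023, 0, -0.009, 0, 0, 0, 0], [-0.026, 0, -0.01, 0, 0, 0, 0], [-0.029, 0, -0.01, 0, 0, 0, 0], [-0.029, 0, -0.01, 0, 0, 0, 0], [-0.029, 0, -0.01, 0, 0, 0, 0], [-0.029, 0, -0.01, 0, 0, 0, 0]]]}}

```text
clock: 6.45
tcp_pos: [0.4572, 0.0628, 0.1884]
ee_rot: [[-1.0, 0.001, 0.0], [0.001, 1.0, 0.0], [-0.0, 0.0, -1.0]]
ft_force: [0.5, 0.1, 0.3]
width: 0.0001
gripper_force: 0.0
```

```bash
python3 - <<'E'
from h import *
im=eyes.get_image("wrist"); save(im,"w3.png")
E
```

```text
(no output)
```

View pics/w3.png

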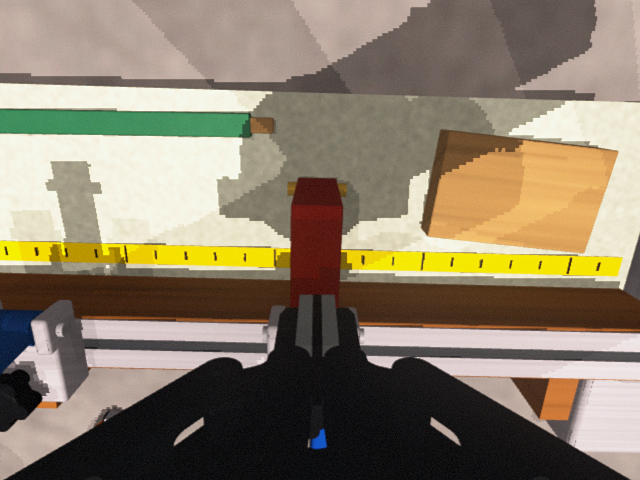

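The leg now looks level: it shows between the fingers and its corner at (317,190). I'll lift the hand away and check.

{"op": "play_rows", "data": {"rows": [[[0, 0, 0.03, 0, 0, 0, 0], [0, 0, 0.07, 0, 0, 0, 0], [0, 0, 0.12, 0, 0, 0, 0], [0, 0, 0.16, 0, 0, 0, 0], [-0.01, -0.04, 0.18, 0, 0, 0, 0], [-0.02, -0.09, 0.18, 0, 0, 0, 0], [-0.03, -0.14, 0.18, 0, 0, 0, 0], [-0.04, -0.19, 0.18, 0, 0, 0, 0], [-0.05, -0.24, 0.18, 0, 0, 0, 0], [-0.05, -0.29, 0.18, 0, 0, 0, 0], [-0.05, -0.34, 0.18, 0, 0, 0, 0], [-0.05, -0.34, 0.18, 0, 0, 0, 0]]]}}

```text
clock: 7.7
tcp_pos: [0.4063, -0.2815, 0.3673]
ee_rot: [[-1.0, 0.008, -0.002], [0.008, 1.0, -0.0], [0.002, -0.0, -1.0]]
ft_force: [0.3, 0.5, -1.0]
width: -0.0
gripper_force: 0.0
```

```bash
python3 - <<'E'
from h import *
np.set_printoptions(precision=3,suppress=True)
for c in ("top","side"):
    im=eyes.get_image(c); 
    if c=="side": s=im
    v,u=np.nonzero(im["range_z"]>0); d=im["range_z"][v,u]
    P=np.array(im["position"])+np.stack([(u-im["cx"])/im["fx"]*d,-(v-im["cy"])/im["fy"]*d,-d],1)@np.array(im["rotation"]).T
    H=cv2.cvtColor(im["color"],cv2.COLOR_RGB2HSV).astype(int)[v,u]
    w=(P[:,0]>.38)&(P[:,0]<.56)&(P[:,1]>0)&(P[:,1]<.12)&(P[:,2]>.09)&(H[:,1]>120)&((H[:,0]<6)|(H[:,0]>172))
    print(c,np.percentile(P[w],[2,10,50,90,98],axis=0))
    if c=="top":
        Q=P[w&(P[:,2]>.14)]; print("slope",np.polyfit(Q[:,0],Q[:,2],1))
cv2.imwrite("pics/s4.png",cv2.resize(s["color"][130:390,250:470,::-1],None,fx=2.2,fy=2.2))
E
```

```text
top [[0.425 0.05  0.144]
 [0.43  0.052 0.149]
 [0.46  0.061 0.152]
 [0.491 0.071 0.157]
 [0.497 0.073 0.159]]
slope [0.059 0.126]
side [[0.425 0.053 0.141]
 [0.429 0.056 0.149]
 [0.457 0.065 0.151]
 [0.489 0.074 0.155]
 [0.494 0.076 0.157]]
```

View pics/s4.png

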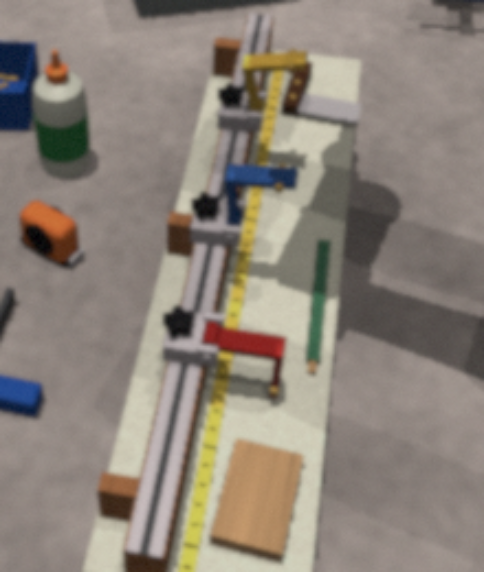

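The side view shows the red arm level at (245,340) with its foot hanging, while blue and yellow are still up. Depth puts its top face at z≈0.152, the fully-down height, with y unchanged.

```bash
python3 -c "
from plant import manip
print(manip.close_job())"
```

```text
the job is handed in; nothing more can be done
None
```

The red flip stop's arm is tipped fully down onto its rest and the hand is clear; the blue and yellow stops are still up, nothing else looked disturbed in the final camera view, and the job was handed in at about 8 s.

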